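Open the soaking bath with its elbow lever

ROBOT

A 6-joint arm with a two-finger parallel gripper is mounted at the origin on the work surface. World frame = base frame: x ahead of the robot, y to its left, z up, the work surface at z = 0. Lengths are in mm, angles in rad, forces in N, time in s.
With the tool pointing down it reaches from about 350 to 875 mm from the base axis. Payload 4.2 kg.
Tool frame: the origin (TCP) lies at the very end of the fingers, on their centre line; the grasp point (between the pads) lies 19 mm behind it (arm.grip_point_offset is the distance from the TCP to the grasp point, in mm); z points along the fingers, y is the direction in which the jaws open and shut (so a half turn about z gives the same grasp; the last joint's range is limited). The gripper opens to 85 mm and grips with 20 to 120 N. Pads are 22 mm wide; open, the fingers measure 114 mm over their backs; the gripper's body (76 mm by 85 mm) begins 54 mm behind the grasp point. The pads swing forward as they close: fully open they stand 13 mm farther back than shut.
Start: joints at [1.381, 0.385, 0.008, 0, -1.194, -0.259], TCP at [271.144, 563.098, 200.012] pointing down, gripper open.
Joint ranges: [-3.14, 3.14], [-1.21, 2.06], [-1.07, 1.41], [-3.16, 2.05], [-2.99, -0.16], [-3.1, 3.1]. Speed limits (rad/s): [2.79, 2.79, 3.14, 3.14, 3.14, 3.14].

INTERFACE

Orientations are given as a unit quaternion [x, y, z, w].
In Python, from bench import arm gives the robot as it stands.
- The arm moves only by the tool drive_tool, never from a script. Its argument "steps" is a list of rows, each a list of 5 numbers: the shift along the tool's x, y, z in m, then the turn about the tool's z in degrees, then the finger opening in m, from 0 to 0.0854. A call has 1 to 20 rows; each row shifts and turns the commanded pose from where the row before left it, along the tool's axes as they then stand; what a row does not reach is not made up. A row lasts 1/10 s, in which the tool goes at most 50 mm and 8.59 degrees, less where a joint would pass 70% of its speed; a pose out of reach is approached as far as the arm can. A call is refused whole if a number of a shift passes 0.05 or a number of a turn 8.59, either way. A call with a gripper value outside its range is refused whole. The fingers move at their own pace and stop on an object; the grip force is fixed at half the most. Time passes only in rows, so rows that do not move let the fingers close. It gives the time, the measured TCP pose, the force and the opening at its end, in the units of the state.
- arm.read_state(): the state, without advancing time (a new reading comes with each control period).
- arm.get_image(name): name is "scene" or "top"; returns (picture, depth): 480x640x3 uint8, blue, green, red; 480x640 float32, mm along the optical axis (not along the pixel's ray), 0 where there is no reading.
- arm.camera_params(name): a dict with "K" (3x3 intrinsics, pixels), "dist" ([k1, k2, p1, p2, k3] as OpenCV has them; the pictures are not rectified), "world_to_cam" (4x4, takes a point from world to camera coordinates). Camera axes: x right, y up, looking along -z (the intrinsics and any distortion apply to the point x, -y, -z); pixel columns grow to the right and rows downward; lengths in mm; the calibration is good to about 2 mm. A picture is of the moment at which its call begins. camera_params takes no time and is no camera call.
- arm.job_done(): hands the job in, once; it reports no verdict.
The state is a dict: "clock": time; "joints": joint angles; "joint_vel": joint speeds; "joint_efforts": joint torques, N m; "position": TCP position; "ee_rot": TCP orientation; "contact_force": force on the tool from outside, world axes, zero at the start; "wrist_torque": the same for the moment, N m; "gripper_width": finger opening in mm.
Only numpy, scipy, OpenCV 4.12 (cv2) and the standard library are available. Lean on these libraries where they do the work, as an engineer would, in place of code of your own. Each camera call takes 0.05 s, during which the arm holds its last target.

TASK

Hold the steel soaking bath open for a colleague without handling its lid: with a fingertip push the latch pin round until the latch is fully swung clear of the lid, then press the lever's white paddle smoothly all the way down so that the lever raises the heavy lid. Finish while still holding the paddle down and the lid up; never touch the lid or its handle, do not fling the lid, and leave the other things on the bench where they stand.

Things in the scene. Friction and masses are not known exactly. Their poses are not given: they have to be found in the camera images.
- bath: Steel soaking bath on a foot plate with lever and latch, fixed. Origin on the bench top between latch and paddle, z up, turned up to 0.35 rad about z. In its frame: tank 200 x 200 mm centred at x +130, y -130; shut lid's top 122 mm high, its handle 155 mm. On the tank's -x side, facing the robot: latch at y -190, lever along y at x +5, from y -107 to y +220 mm.
- latch_pin (a point): Top end of the latch's upright pin (12 mm diameter, free for 35 mm below this point; the flat latch arm lies beneath it). The pin stands 48 mm from the latch pivot.
- latch_pivot (a point): Vertical axis of the swing latch, at mid-thickness of its flat arm (14 mm wide, 6 mm thick; top face 3 mm above this point). The pin's top is 38 mm above this point. On the other side of the pivot from the pin the arm reaches 40 mm, over the lid's edge.
- latch (a joint): Latch angle, rad. At 0 the pin is on the bath's -x side of the pivot and the arm lies over the lid, blocking it (starts 0 to 0.3). Grows counter-clockwise seen from above, the pin going from -x towards the bath's -y; fully open at its stop, 1.57, parallel to the tank's side. About 1 N at the pin moves it and it stays where left.
- paddle (a point): Centre of the top face of the white plastic paddle (60 mm wide, 70 mm along the lever) on the lever's long end; about 172 mm above the bench at rest, about 67 mm when fully down. 200 mm from the pivot along the lever and 12 mm above its centre line.
- lever_pivot (a point): Axis of the lever, level, along the bath's x, 110 mm above the bench. The lever runs along the bath's y: long end to +y, short end (100 mm) to -y, its toe under a lug on the lid.
- lever (a joint): Lever angle, rad: 0 at rest (long end sloping up by 0.28 rad), grows as the paddle is pressed down, stop at 0.55 (long end sloping down by 0.27 rad). Pressing takes about 5 to 12 N at the paddle; let go, lid and lever fall back.
- lid (a joint): Lid opening angle, rad: 0 shut, about 0.9 when the lever is fully down. Lid 206 mm square, 0.7 to 1 kg, hinged along its edge on the bath's +y side; its free edge, on the -y side, rises.
- rack: Bystander, loose: orange rack of capped tubes, 75 x 135 mm, 107 mm high; origin at its underside.
- beaker: Bystander, loose: glass beaker, 66 mm diameter, 85 mm high; origin at its underside.
- scale: Bystander, loose: flat grey pocket scale, 130 x 78 mm, 19 mm high; origin at its underside.
- bottle: Bystander, loose: amber bottle, 60 mm diameter, 150 mm high; origin at its underside.

How it is judged (in metres and radians):
On the way, in this order (a step that is already met when the one before it is completed fails the run):
1. the latch is swung clear of the lid while the lid is still shut (value of joint latch above 1.25 rad and value of joint lid below 0.08 rad), for 0.2 s.
2. the lid is raised by fingers pressing the lever (value of joint lid above 0.7 rad and contact force between the fingers and lever above 1 N), for 0.3 s.
At the end, for the whole second after the job is handed in: The latch is open beyond 1.25 rad, the lever is down beyond 0.42 rad and the lid is up beyond 0.7 rad and still, with the fingers pressing the lever with more than 1 N (all of step 2 and value of joint latch above 1.25 rad and value of joint lever above 0.42 rad and velocity of joint lid between -0.1 and 0.1 rad/s); the arm keeps its last pose, push and grip.
It fails at once if the robot touches the lid or its handle (contact force between any of the fingers, the arm and lid above 0.5 N).
It fails at once if the lid is flung up (faster than 3 rad/s) (velocity of joint lid above 3 rad/s).
It fails at once if a bystander is moved by more than 20 mm (distance of any of rack, beaker, scale, bottle from where it was at the start of the episode above 0.02 m).
It also fails if it takes over 45 s, if anything falls off the work surface, if the arm or the gripper's body presses on something with over 40 N, if the wrist force passes 120 N, or if a joint passes its speed limit or range.

## Working session

There is one attempt and no reset: what is moved stays moved. The work goes in short steps, Python scripts to look and compute and a tool call to move; the robot and the scene stay as the last step left them, time stands still between calls to the robot, and variables do not carry over. Pictures are saved under pics/ and viewed, and the job is handed in when it is done.

Besides the shell and the picture viewer there is one more tool, called after "Emit:" as a command line: name --pt "numbers of a row" for each row, then --argument value for the rest. drive_tool: Moves the arm, as the interface text tells. Its arguments: {"type":"object","properties":{"steps":{"type":"array"}},"required":["steps"]}

```bash
mkdir -p pics; ls
python3 - <<'E'
from bench import arm
import cv2,numpy as np
s=arm.read_state(); print(s)
for n in("scene","top"):
    p,d=arm.get_image(n); cv2.imwrite(f"pics/{n}0.png",p); np.save(f"pics/{n}0.npy",d)
    c=arm.camera_params(n); print(n,c)
E
```

```text
pics
{'clock': 0.0, 'joints': array([ 1.38056595e+00,  3.85549780e-01,  6.60632320e-03, -4.63235532e-04,
       -1.19396869e+00, -2.58604516e-01]), 'joint_vel': array([-0.0011307 , -0.00082811,  0.00037379, -0.00011213, -0.00027311,
        0.00146803]), 'joint_efforts': array([-2.17905936e-04, -3.92290485e+01,  1.88406086e+01,  4.18613479e+00,
       -4.55878529e-03, -5.52391327e-06]), 'position': array([270.90869812, 562.5161032 , 198.92340419]), 'ee_rot': array([ 9.74904324e-01, -2.22621636e-01, -1.78990875e-04,  1.06464822e-03]), 'contact_force': array([ 0.23431796, -0.23808352, -0.38096621]), 'wrist_torque': array([-0.04754644, -0.00014088,  0.02246191]), 'gripper_width': 85.51353272736742}
scene {'K': array([[442.99201506,   0.        , 324.92955329],
       [  0.        , 442.99201506, 242.89388682],
       [  0.        ,   0.        ,   1.        ]]), 'dist': array([-0.0027039,  0.       ,  0.       ,  0.       ,  0.       ]), 'world_to_cam': array([[ 1.31238331e-02,  9.99864433e-01, -9.94392300e-03,
        -3.53558346e+01],
       [-7.42905783e-01,  1.64064184e-02,  6.69194910e-01,
         3.25810588e+02],
       [ 6.69267333e-01, -1.39500443e-03,  7.43020384e-01,
        -1.59874329e+03],
       [ 0.00000000e+00,  0.00000000e+00,  0.00000000e+00,
         1.00000000e+00]])}
top {'K': array([[449.96210391,   0.        , 315.60379604],
       [  0.        , 449.96210391, 239.87289005],
       [  0.        ,   0.        ,   1.        ]]), 'dist': array([-0.0055876,  0.       ,  0.       ,  0.       ,  0.       ]), 'world_to_cam': array([[-2.08222616e-02, -9.99779080e-01,  2.86788769e-03,
         4.11814833e+01],
       [ 9.95668041e-01, -2.04764765e-02,  9.06965657e-02,
        -5.84995105e+02],
       [-9.06178048e-02,  4.74397173e-03,  9.95874444e-01,
        -1.20823681e+03],
       [ 0.00000000e+00,  0.00000000e+00,  0.00000000e+00,
         1.00000000e+00]])}
```

View pics/scene0.png

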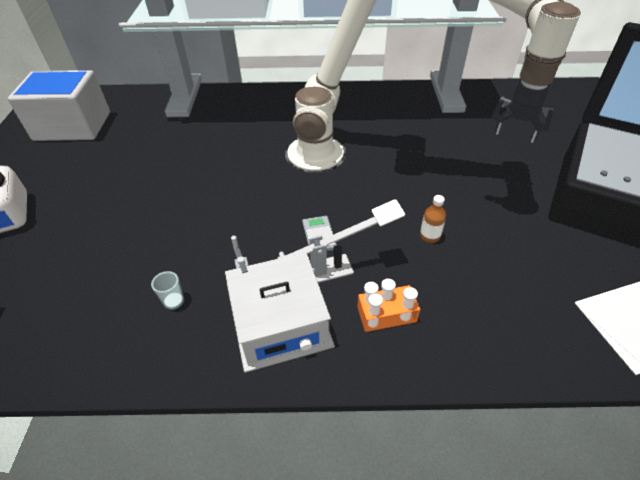

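View pics/top0.png

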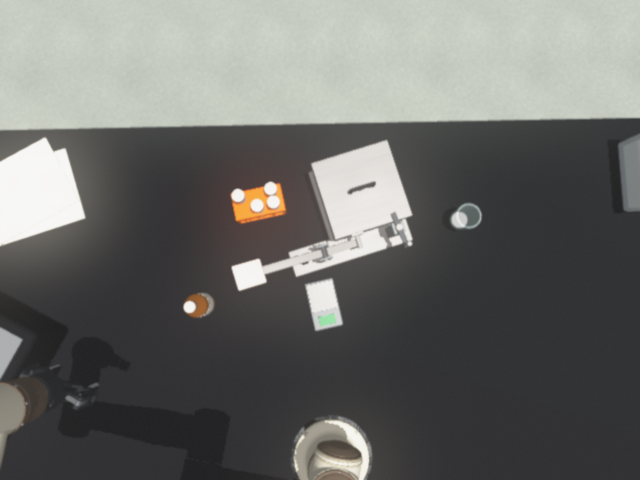

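The scene view shows the bath with its latch pin at about (236,245) and the white paddle at (388,212). In the top view the paddle is at (249,275) and the latch at (400,235). The scale lies on the robot's side of the lever at (323,305), and the bottle is left of the paddle at (198,305).

```bash
cat > h.py <<'E'
import numpy as np,cv2
from bench import arm
def w2p(n,P):
    c=arm.camera_params(n);P=np.atleast_2d(np.array(P,float));T=c["world_to_cam"]
    q=P@T[:3,:3].T+T[:3,3]; q=q*[1,-1,-1]
    return cv2.projectPoints(q.reshape(-1,1,3),np.zeros(3),np.zeros(3),c["K"],c["dist"])[0].reshape(-1,2)
def p2w(n,uv,depth):
    c=arm.camera_params(n);uv=np.atleast_2d(np.array(uv,float));T=c["world_to_cam"]
    x=cv2.undistortPoints(uv.reshape(-1,1,2),c["K"],c["dist"]).reshape(-1,2)
    d=np.broadcast_to(np.asarray(depth,float),(len(uv),))
    q=np.c_[x[:,0]*d,-x[:,1]*d,-d]
    return (q-T[:3,3])@T[:3,:3]
def cloud(n,d):
    v,u=np.nonzero(d>0); return np.c_[u,v],p2w(n,np.c_[u,v],d[v,u])
E
python3 - <<'E'
from h import *
for n,(a,b,c,e) in dict(top=(220,120,440,340),scene=(210,180,450,370)).items():
    p=cv2.imread(f"pics/{n}0.png"); q=p[b:e,a:c]
    f=min(800/(c-a),600/(e-b)); cv2.imwrite(f"pics/{n}0c.png",cv2.resize(q,None,fx=f,fy=f,interpolation=cv2.INTER_CUBIC)); print(n,f)
d=np.load("pics/top0.npy"); uv,P=cloud("top",d)
p=cv2.imread("pics/top0.png")
m=(P[:,2]>100)&(P[:,2]<135)&(uv[:,0]>295)&(uv[:,0]<425)&(uv[:,1]>125)&(uv[:,1]<260)
r=cv2.minAreaRect(P[m][:,:2].astype(np.float32)); print("lid",r,np.median(P[m][:,2]))
m=(P[:,2]>140)&(uv[:,0]>225)&(uv[:,0]<275)&(uv[:,1]>250)&(uv[:,1]<300)
print("paddle",cv2.minAreaRect(P[m][:,:2].astype(np.float32)),np.percentile(P[m][:,2],[5,50,95]),P[m].mean(0))
m=(P[:,2]>60)&(uv[:,0]>385)&(uv[:,0]<420)&(uv[:,1]>205)&(uv[:,1]<260)
for a,b in zip(uv[m],P[m].round()): print(a,b) if b[2]>127 else 0
for name,(a,b,c,e) in dict(bottle=(175,280,225,330),scale=(300,270,345,335),rack=(225,175,290,230),beaker=(440,195,490,240)).items():
    m=(P[:,2]>12)&(uv[:,0]>a)&(uv[:,0]<c)&(uv[:,1]>b)&(uv[:,1]<e)
    print(name,cv2.minAreaRect(P[m][:,:2].astype(np.float32)),P[m][:,2].max())
E
```

```text
top 2.727272727272727
scene 3.1578947368421053
lid ((677.4749755859375, -55.09344482421875), (279.78070068359375, 306.9425354003906), 7.98120641708374) 122.10377832285369
paddle ((498.5265197753906, 177.62893676757812), (60.1109504699707, 97.66703796386719), 16.054025650024414) [154.51308719 175.37685947 185.38674579] [495.71686795 186.3628335  174.15182241]
[391 207] [ 656. -163.  128.]
[386 211] [ 646. -150.  128.]
[393 212] [ 643. -168.  131.]
[392 213] [ 641. -165.  128.]
[394 214] [ 638. -170.  131.]
[395 214] [ 638. -173.  129.]
[391 215] [ 636. -162.  130.]
[392 215] [ 636. -165.  129.]
[394 215] [ 636. -170.  128.]
[393 216] [ 633. -168.  128.]
[397 216] [ 633. -178.  128.]
[389 217] [ 631. -157.  128.]
[393 217] [ 631. -168.  128.]
[394 217] [ 630. -169.  131.]
[395 217] [ 630. -172.  129.]
[396 217] [ 630. -175.  129.]
[397 217] [ 630. -177.  129.]
[394 218] [ 628. -170.  128.]
[396 218] [ 628. -175.  129.]
[397 218] [ 627. -177.  131.]
[397 219] [ 625. -177.  128.]
[398 219] [ 625. -180.  129.]
[396 220] [ 622. -174.  133.]
[398 220] [ 623. -180.  129.]
[395 221] [ 620. -1
[... 3088 characters left out ...]
-193.  128.]
[405 245] [ 558. -194.  134.]
[406 245] [ 558. -195.  139.]
[407 245] [ 557. -196.  150.]
[408 245] [ 557. -197.  157.]
[409 245] [ 556. -198.  162.]
[406 246] [ 556. -197.  130.]
bottle ((419.0584716796875, 339.2890930175781), (60.05181884765625, 57.24801254272461), 10.280241966247559) 153.98146178937063
scale ((411.41644287109375, 11.512195587158203), (129.88143920898438, 77.69190979003906), 11.421235084533691) 26.474826934159918
rack ((690.5070190429688, 183.76605224609375), (76.00013732910156, 135.3308563232422), 11.120662689208984) 113.81427691424173
beaker ((637.4059448242188, -373.6147155761719), (63.38572311401367, 64.56037139892578), 67.83617401123047) 89.46866643493554
```

```bash
sleep 0
python3 - <<'E'
from h import *
d=np.load("pics/top0.npy"); uv,P=cloud("top",d)
m=(P[:,2]>116)&(P[:,2]<128)&(P[:,0]>565)&(uv[:,0]>295)&(uv[:,0]<420)&(uv[:,1]>125)&(uv[:,1]<245)
M=np.zeros((480,640),np.uint8); M[uv[m][:,1],uv[m][:,0]]=1
M=cv2.morphologyEx(M,cv2.MORPH_OPEN,np.ones((7,7)))
mm=m&(M[uv[:,1],uv[:,0]]>0)
r=cv2.minAreaRect(P[mm][:,:2].astype(np.float32)); print("lid",r); print(cv2.boxPoints(r))
m=(P[:,2]>120)&(uv[:,0]>228)&(uv[:,0]<268)&(uv[:,1]>255)&(uv[:,1]<295)
Q=P[m]; print("pad",cv2.minAreaRect(Q[:,:2].astype(np.float32)),Q.mean(0),np.linalg.svd(Q-Q.mean(0),full_matrices=0)[2])
E
```

```text
lid ((705.6429443359375, -89.02288818359375), (209.9598846435547, 208.29446411132812), 16.26802635192871)
[[ 575.69135   -18.453665]
 [ 634.0411   -218.40839 ]
 [ 835.59454  -159.59212 ]
 [ 777.2448     40.36261 ]]
pad ((496.1106872558594, 186.0241241455078), (60.1109504699707, 80.1952896118164), 16.054025650024414) [494.66395199 189.95465197 175.75297954] [[ 0.28267816 -0.90740514 -0.31098065]
 [ 0.95547658  0.29496244  0.00785235]
 [-0.08460235  0.29935441 -0.95038381]]
```

View pics/top0c.png

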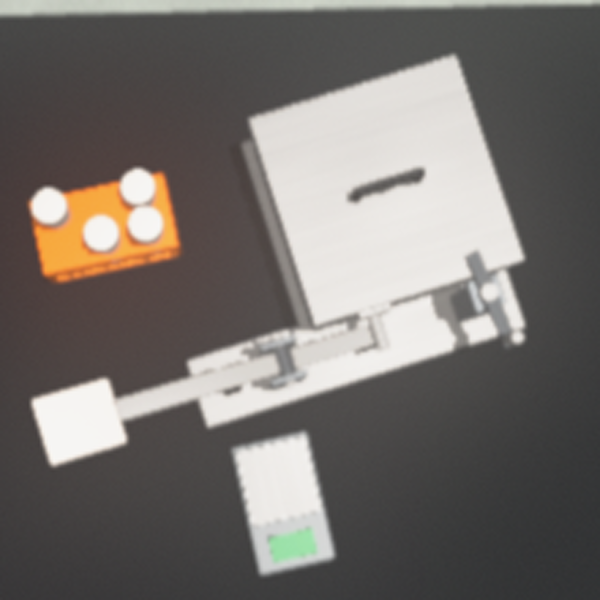

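View pics/scene0c.png

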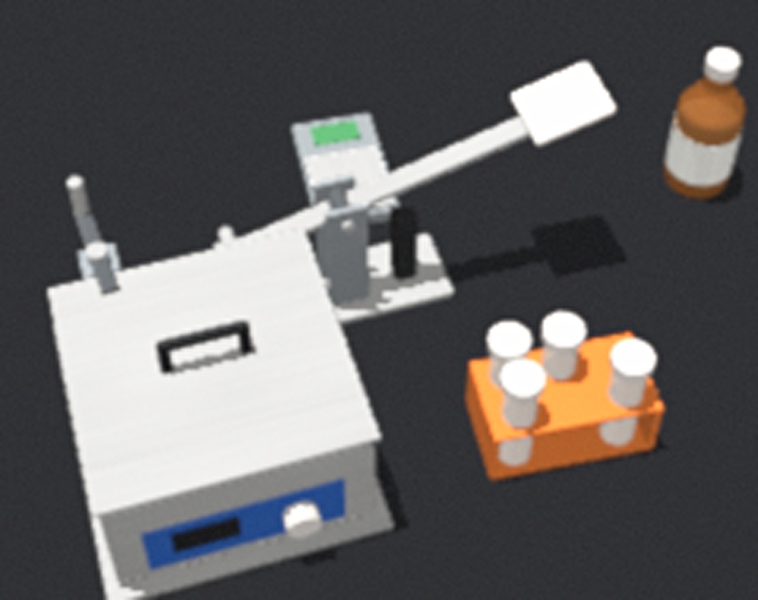

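The lid gives a bath yaw of about 0.284, with the origin near (544,-1). The latch arm lies over the lid, with its pin at about (561,-199,163). The next script refines these with the scene camera.

Run:
```python
from h import *
psi=.284;R=np.array([[np.cos(psi),-np.sin(psi)],[np.sin(psi),np.cos(psi)]]);o=np.array([544.4,-.6])
for n in("scene","top"):
    d=np.load(f"pics/{n}0.npy"); uv,P=cloud(n,d); B=(P[:,:2]-o)@R
    m=(P[:,2]>140)&(P[:,2]<175)&(abs(B[:,0]+35)<30)&(abs(B[:,1]+195)<30)
    print(n,"pin",m.sum(),P[m][:,2].max()); 
    for lo,hi in((140,150),(150,160),(160,172)):
        k=m&(P[:,2]>lo)&(P[:,2]<=hi); print(lo,P[k].mean(0).round(1),B[k].mean(0).round(1),B[k].min(0).round(),B[k].max(0).round())
    m=(P[:,2]>125)&(P[:,2]<200)&(abs(B[:,0]-5)<45)&(B[:,1]>100)&(B[:,1]<260)
    for y in range(130,230,8):
        k=m&(abs(B[:,1]-y)<4); 
        if k.any(): print(y,k.sum(),np.median(P[k][:,2]).round(),B[k][:,0].min().round(),B[k][:,0].max().round())
    # latch arm
    m=(P[:,2]>126)&(P[:,2]<140)&(abs(B[:,0]-5)<60)&(abs(B[:,1]+190)<25)
    Q=B[m]; l=cv2.fitLine(Q.astype(np.float32),cv2.DIST_HUBER,0,.01,.01).ravel(); print("arm",l)
```

```text
scene pin 44 167.23734865926338
140 [ 564.1 -198.4  145.3] [ -36.5 -195.4] [ -41. -201.] [ -33. -190.]
150 [ 564.4 -199.1  155.1] [ -36.4 -196.1] [ -40. -201.] [ -32. -192.]
160 [ 561.7 -199.   163.1] [ -39.  -195.3] [ -45. -201.] [ -34. -190.]
130 25 150.0 -7.0 14.0
138 22 152.0 -4.0 15.0
146 23 154.0 -6.0 17.0
154 23 156.0 -5.0 15.0
162 39 163.0 -22.0 33.0
170 68 170.0 -23.0 36.0
178 61 172.0 -25.0 36.0
186 59 174.0 -25.0 34.0
194 64 177.0 -27.0 36.0
202 56 179.0 -24.0 34.0
210 61 181.0 -25.0 33.0
218 66 184.0 -25.0 37.0
226 57 186.0 -24.0 35.0
arm [ 9.9648535e-01  8.3767287e-02  4.1187110e+00 -1.9166814e+02]
top pin 26 166.36177767824577
140 [ 560.5 -193.8  147.4] [ -38.7 -189.9] [ -42. -191.] [ -35. -188.]
150 [ 561.5 -197.1  156.8] [ -38.7 -193.5] [ -43. -199.] [ -33. -190.]
160 [ 561.7 -198.2  162.6] [ -38.8 -194.6] [ -44. -200.] [ -34. -189.]
130 26 149.0 -4.0 15.0
138 27 152.0 -4.0 15.0
146 27 154.0 -4.0 16.0
154 28 155.0 -4.0 15.0
162 35 159.0 -18.0 25.0
170 88 169.0 -24.0 35.0
178 83 171.0 -24.0 35.0
186 86 173.0 -24.0 36.0
194 88 175.0 -24.0 36.0
202 88 178.0 -24.0 36.0
210 85 180.0 -24.0 36.0
218 90 183.0 -24.0 36.0
226 86 184.0 -24.0 36.0
arm [ 9.9892354e-01  4.6387296e-02  6.9975271e+00 -1.8980847e+02]
```

Emit:
drive_tool --pt "0 0 -0.04 0 0" --pt "0.0286 0.0271 0 0 0" --pt "0.0286 0.0271 0 0 0" --pt "0.0286 0.0271 0 0 0" --pt "0.0286 0.0271 0 0 0" --pt "0.0286 0.0271 0 0 0" --pt "0.0286 0.0271 0 0 0" --pt "0.0286 0.0271 0 0 0" --pt "0.0286 0.0271 0 0 0" --pt "0.0286 0.0271 0 0 0" --pt "0.0286 0.0271 0 0 0" --pt "0.0286 0.0271 0 0 0" --pt "0.0286 0.0271 0 0 0" --pt "0.0286 0.0271 0 0 0" --pt "0.0286 0.0271 0 0 0" --pt "0.0286 0.0271 0 0 0" --pt "0.0286 0.0271 0 0 0" --pt "0.0286 0.0271 0 0 0"

```text
clock: 1.9
position: [509.3, -64.6, 239.7]
ee_rot: [0.975, -0.223, -0.0, -0.0]
contact_force: [-0.1, 1.0, 0.3]
gripper_width: -0.1
```

Emit:
drive_tool --pt "0.02135 0.0201 0 0 0" --pt "0.02135 0.0201 0 0 0" --pt "0.02135 0.0201 0 0 0" --pt "0.02135 0.0201 0 0 0" --pt "0 0 0 8.46 0" --pt "0 0 0 8.46 0" --pt "0 0 0 8.46 0" --pt "0 0 0 8.46 0" --pt "0 0 0 8.46 0" --pt "0 0 0 0 0"

```text
clock: 2.9
position: [551.1, -172.3, 239.5]
ee_rot: [0.829, -0.559, -0.001, 0.0]
contact_force: [-0.3, 0.0, 1.0]
gripper_width: 0.1
```

Run:
```python
from h import *
from scipy.spatial.transform import Rotation as Ro
s=arm.read_state(); print(s["clock"],s["joints"].round(2),s["position"].round(1),Ro.from_quat(s["ee_rot"]).as_matrix().round(3),s["contact_force"].round(2))
p,d=arm.get_image("scene"); cv2.imwrite("pics/s1.png",cv2.resize(p[120:380,120:460],None,fx=2.3,fy=2.3))
```

```text
2.9 [-0.02  0.28 -0.05 -0.   -1.25  0.41] [ 551.1 -172.3  239.5] [[ 0.375 -0.927 -0.001]
 [-0.927 -0.375  0.   ]
 [-0.001  0.001 -1.   ]] [-0.27  0.02  0.99]
```

View pics/s1.png

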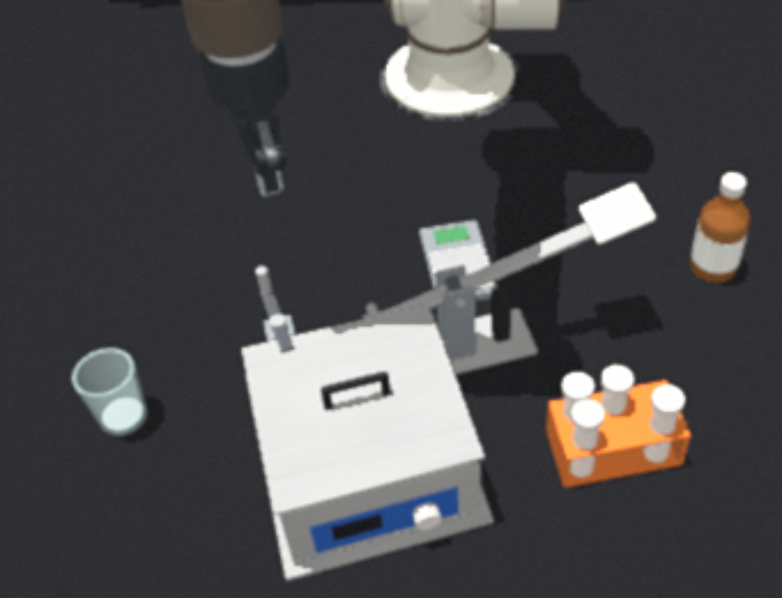

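Emit:
drive_tool --pt "0 0 0.03 0 0" --pt "0 0 0.03 0 0" --pt "0 0 0.02 0 0" --pt "0 0 0.016 0 0" --pt "0 0 0 0 0" --pt "0.003 0 0 0 0" --pt "0.003 0 0 0 0" --pt "0.003 0 0 0 0" --pt "0.002 0 0 0 0" --pt "0 0 0 0 0"

```text
clock: 3.95
position: [555.8, -183.0, 144.4]
ee_rot: [0.829, -0.559, 0.0, -0.0]
contact_force: [-0.8, 0.7, -0.2]
gripper_width: -0.3
```

Emit:
drive_tool --pt "0.0049 0.0015 0 -5.73 0" --pt "0.0049 0.0015 0 -5.73 0" --pt "0.0049 0.0015 0 -5.73 0" --pt "0.0049 0.0015 0 -5.73 0" --pt "0.0049 0.0015 0 -5.73 0" --pt "0.0049 0.0015 0 -5.73 0" --pt "0 0 0 0 0"

```text
clock: 4.65
position: [565.8, -211.6, 144.1]
ee_rot: [0.957, -0.29, 0.0, 0.0]
contact_force: [-0.5, -1.5, 0.1]
gripper_width: -0.3
```

Run:
```python
from h import *
s=arm.read_state(); print(s["clock"],s["joints"].round(2),s["position"].round(1),s["contact_force"].round(2))
p,d=arm.get_image("scene"); cv2.imwrite("pics/s2.png",cv2.resize(p[170:330,180:330],None,fx=3.7,fy=3.7))
```

```text
4.65 [-0.09  0.39 -0.13  0.   -1.05  1.07] [ 565.8 -211.6  144.1] [-0.46 -1.45  0.12]
```

View pics/s2.png

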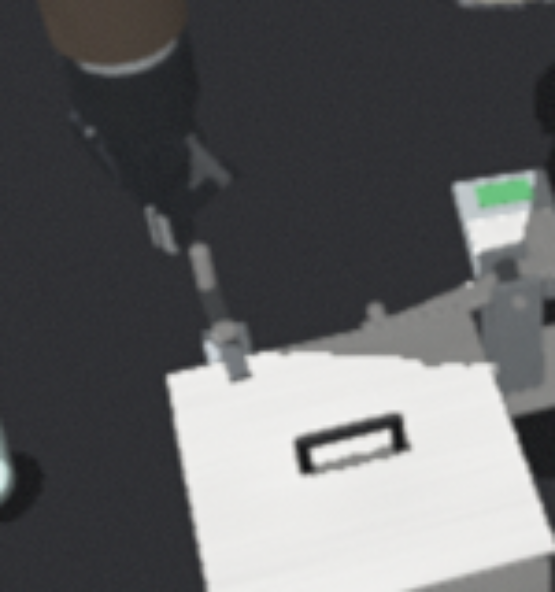

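Run:
```python
from h import *
for n in("scene","top"):
    print(n,w2p(n,[[565.8,-211.6,144.1],[561.7,-199,163],[562,-199,145],[565.8,-211.6,180]]).round(1))
p,d=arm.get_image("scene"); print("scene crop offs 180,170 x3.7")
q,e=arm.get_image("top"); cv2.imwrite("pics/t2.png",cv2.resize(q[180:290,340:460],None,fx=5,fy=5,interpolation=cv2.INTER_CUBIC))
cv2.imwrite("pics/s2b.png",cv2.resize(p[200:290,200:290],None,fx=6.6,fy=6.6,interpolation=cv2.INTER_CUBIC))
```

```text
scene [[229.  243.5]
 [233.  237.1]
 [234.2 242.1]
 [226.5 233.7]]
top [[412.8 241.6]
 [409.4 242.7]
 [407.9 243.2]
 [416.1 240.3]]
scene crop offs 180,170 x3.7
```

View pics/t2.png

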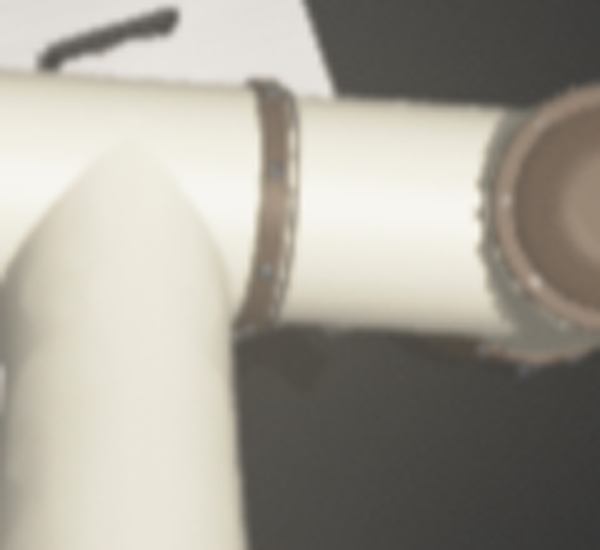

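View pics/s2b.png

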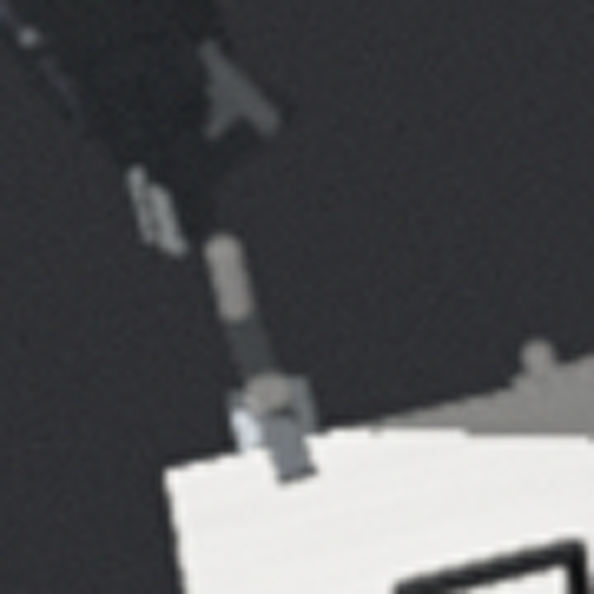

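Run:
```python
from h import *
print(w2p("scene",[[551.1,-172.3,239.5],[551.1,-172.3,270],[551.1,-172.3,312]]).round(1))
p,d=arm.get_image("scene")
uv,P=cloud("scene",d)
m=(uv[:,0]>195)&(uv[:,0]<245)&(uv[:,1]>200)&(uv[:,1]<250)&(P[:,2]>131)
Q=P[m]
for lo in range(130,260,8):
    k=(Q[:,2]>=lo)&(Q[:,2]<lo+8)
    if k.any(): print(lo,k.sum(),Q[k].mean(0).round(),Q[k].min(0).round(),Q[k].max(0).round())
g=cv2.convertScaleAbs(p[200:260,190:260],alpha=3); cv2.imwrite("pics/s2c.png",cv2.resize(g,None,fx=9,fy=9,interpolation=cv2.INTER_NEAREST))
```

```text
[[239.5 211.8]
 [237.5 202.3]
 [234.6 188.6]]
130 7 [ 563. -198.  134.] [ 557. -203.  131.] [ 567. -194.  137.]
138 10 [ 564. -199.  141.] [ 559. -205.  138.] [ 567. -195.  144.]
146 12 [ 564. -199.  150.] [ 560. -204.  146.] [ 566. -194.  154.]
154 10 [ 563. -199.  158.] [ 555. -205.  154.] [ 568. -195.  161.]
162 13 [ 561. -200.  164.] [ 555. -204.  162.] [ 567. -194.  167.]
170 1 [ 574. -210.  177.] [ 574. -210.  177.] [ 574. -210.  177.]
178 15 [ 574. -211.  183.] [ 569. -222.  178.] [ 578. -199.  185.]
186 22 [ 573. -210.  190.] [ 565. -226.  186.] [ 579. -199.  193.]
194 29 [ 574. -209.  198.] [ 565. -224.  194.] [ 579. -197.  201.]
202 23 [ 575. -212.  206.] [ 565. -226.  202.] [ 581. -198.  210.]
210 11 [ 575. -216.  213.] [ 571. -225.  210.] [ 578. -204.  217.]
218 34 [ 574. -218.  223.] [ 556. -244.  218.] [ 592. -195.  226.]
226 65 [ 574. -210.  230.] [ 552. -250.  227.] [ 594. -189.  234.]
234 44 [ 574. -213.  239.] [ 551. -254.  234.] [ 600. -181.  242.]
242 75 [ 573. -220.  246.] [ 546. -258.  242.] [ 602. -178.  250.]
250 65 [ 572. -223.  255.] [ 544. -264.  250.] [ 606. -173.  258.]
258 86 [ 579. -210.  263.] [ 540. -270.  258.] [ 610. -156.  266.]
```

View pics/s2c.png

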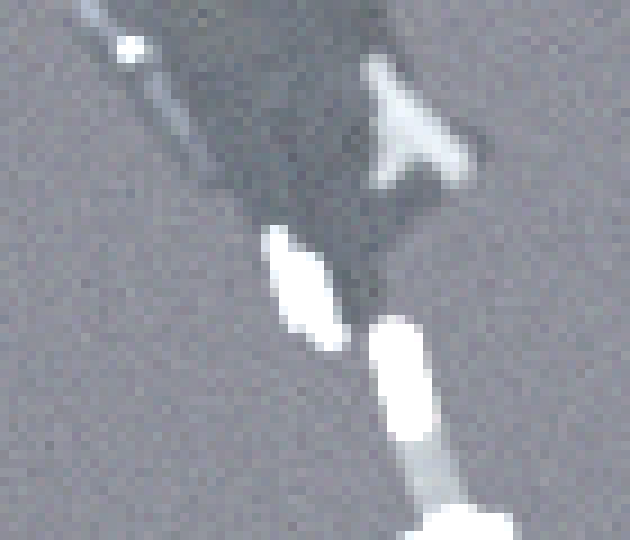

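The depth image shows the finger tips ending at z≈177 while the reported TCP is at 144. The real tips are therefore about 32 mm short of the TCP, and they passed over the pin (top at 165). I'll go back and repeat the push about 33 mm lower.

Emit:
drive_tool --pt "-0.0047 -0.0019 0 5.73 0" --pt "-0.0047 -0.0019 0 5.73 0" --pt "-0.0047 -0.0019 0 5.73 0" --pt "-0.0047 -0.0019 0 5.73 0" --pt "-0.0047 -0.0019 0 5.73 0" --pt "-0.0047 -0.0019 0 5.73 0" --pt "-0.006 0 0 0 0" --pt "-0.006 0 0 0 0" --pt "0 0 0 0 0"

```text
clock: 5.75
position: [550.4, -171.3, 144.2]
ee_rot: [0.83, -0.558, -0.0, -0.0]
contact_force: [-0.3, 0.6, -0.0]
gripper_width: -0.1
```

Run:
```python
from h import *
s=arm.read_state(); print(s["clock"],s["gripper_width"],s["position"].round(1),s["contact_force"].round(2))
p,d=arm.get_image("scene")
x,y,z=s["position"]
uv,P=cloud("scene",d)
m=(abs(P[:,0]-x)<30)&(abs(P[:,1]-y)<40)&(P[:,2]>131)
Q=P[m]
for lo in range(130,250,8):
    k=(Q[:,2]>=lo)&(Q[:,2]<lo+8)
    if k.any(): print(lo,k.sum(),Q[k].mean(0).round(),Q[k].min(0).round(),Q[k].max(0).round())
g=cv2.convertScaleAbs(p[190:260,190:270],alpha=3); cv2.imwrite("pics/s3.png",cv2.resize(g,None,fx=8,fy=8,interpolation=cv2.INTER_NEAREST))
```

```text
5.75 -0.058736445905228175 [ 550.4 -171.3  144.2] [-0.26  0.56 -0.03]
130 9 [ 564. -198.  135.] [ 559. -203.  132.] [ 571. -194.  138.]
138 10 [ 563. -199.  142.] [ 554. -205.  140.] [ 567. -194.  145.]
146 9 [ 564. -199.  149.] [ 560. -203.  146.] [ 569. -194.  152.]
154 12 [ 564. -198.  158.] [ 556. -205.  154.] [ 569. -195.  162.]
162 14 [ 561. -199.  164.] [ 554. -204.  162.] [ 567. -194.  166.]
170 2 [ 556. -172.  177.] [ 554. -175.  176.] [ 558. -168.  177.]
178 12 [ 557. -172.  183.] [ 548. -185.  179.] [ 562. -160.  185.]
186 19 [ 560. -169.  189.] [ 550. -183.  186.] [ 564. -161.  193.]
194 24 [ 560. -170.  198.] [ 551. -181.  195.] [ 566. -160.  201.]
202 9 [ 561. -169.  204.] [ 552. -184.  202.] [ 565. -161.  207.]
218 5 [ 567. -171.  224.] [ 557. -182.  222.] [ 575. -154.  225.]
226 11 [ 574. -168.  229.] [ 566. -178.  226.] [ 580. -149.  233.]
234 9 [ 565. -171.  239.] [ 559. -181.  235.] [ 570. -154.  240.]
242 29 [ 564. -170.  246.] [ 550. -189.  242.] [ 572. -151.  250.]
```

View pics/s3.png

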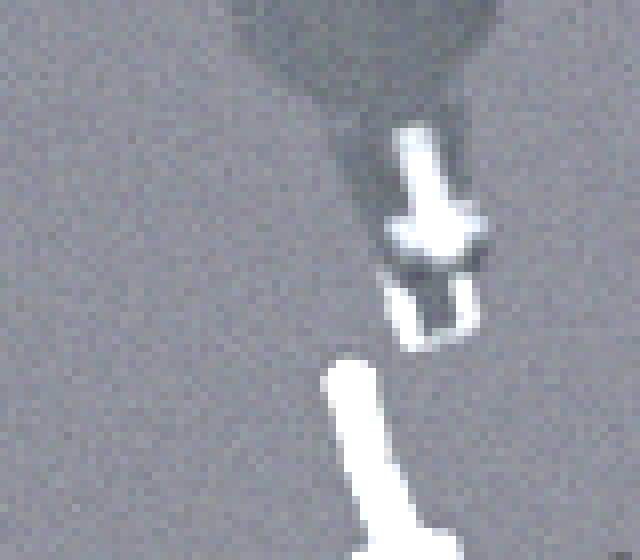

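The tip is confirmed at z≈177, and the pin still stands at (562,-199). I'll descend to a true tip height of about 144.

Emit:
drive_tool --pt "0 0 0.011 0 0" --pt "0 0 0.011 0 0" --pt "0 0 0.011 0 0" --pt "0 0 0 0 0" --pt "0.003 0 0 0 0" --pt "0.003 0 0 0 0" --pt "0.003 0 0 0 0" --pt "0.003 0 0 0 0" --pt "0.003 0 0 0 0" --pt "0 0 0 0 0"

```text
clock: 6.8
position: [556.2, -185.8, 111.3]
ee_rot: [0.829, -0.559, -0.0, -0.0]
contact_force: [-1.8, 2.2, 2.3]
gripper_width: -0.3
```

Run:
```python
from h import *
s=arm.read_state(); print(s["clock"],s["gripper_width"],s["position"].round(1),s["contact_force"].round(2))
p,d=arm.get_image("scene")
g=cv2.convertScaleAbs(p[190:260,190:270],alpha=2); cv2.imwrite("pics/s4.png",cv2.resize(g,None,fx=8,fy=8,interpolation=cv2.INTER_NEAREST))
```

```text
6.8 -0.28413743287710713 [ 556.2 -185.8  111.3] [-1.78  2.19  2.26]
```

View pics/s4.png

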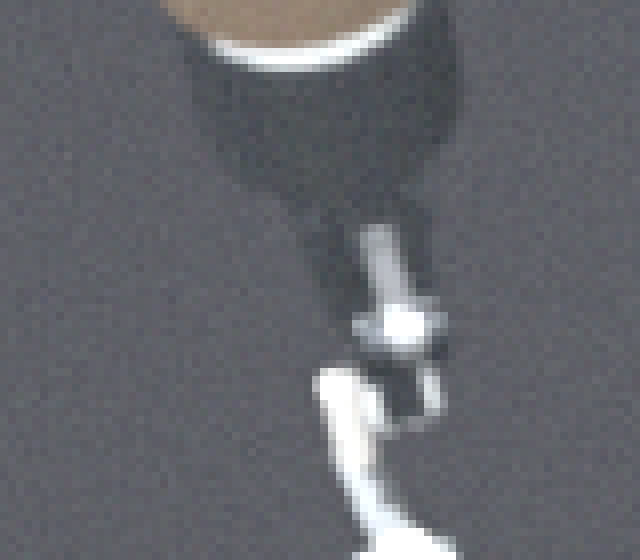

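The finger now bears on the pin with about 2 N. Next I push it round the arc.

Emit:
drive_tool --pt "0.0049 0.0015 0 -5.73 0" --pt "0.0049 0.0015 0 -5.73 0" --pt "0.0049 0.0015 0 -5.73 0" --pt "0.0049 0.0015 0 -5.73 0" --pt "0.0049 0.0015 0 -5.73 0" --pt "0.0049 0.0015 0 -5.73 0" --pt "0 0 0 0 0"

```text
clock: 7.55
position: [566.3, -214.3, 110.7]
ee_rot: [0.957, -0.289, -0.0, -0.0]
contact_force: [-0.9, 2.6, 0.7]
gripper_width: 0.0
```

Run:
```python
from h import *
s=arm.read_state(); print(s["clock"],s["gripper_width"],s["position"].round(1),s["contact_force"].round(2))
p,d=arm.get_image("scene")
g=cv2.convertScaleAbs(p[190:260,190:270],alpha=2); cv2.imwrite("pics/s5.png",cv2.resize(g,None,fx=8,fy=8,interpolation=cv2.INTER_NEAREST))
```

```text
7.55 0.014686178063821982 [ 566.3 -214.3  110.7] [-0.92  2.58  0.75]
```

View pics/s5.png

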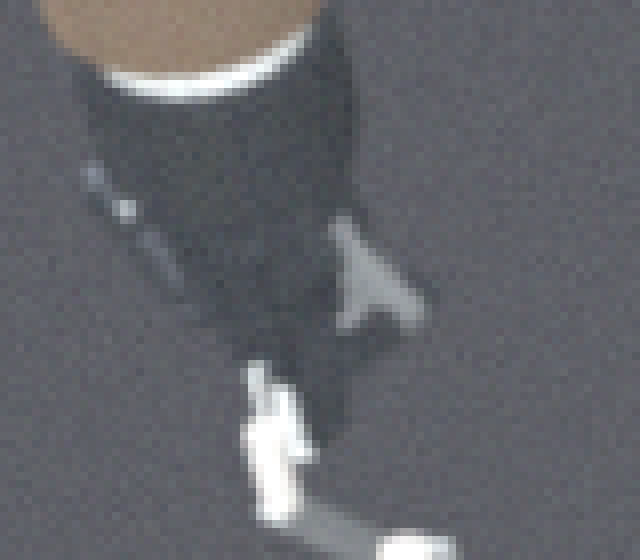

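The pin now travels with the finger, and the arm has swung to roughly 0.7 rad. I continue along the arc.

Emit:
drive_tool --pt "0.0049 0.0015 0 -5.73 0" --pt "0.0049 0.0015 0 -5.73 0" --pt "0.0049 0.0015 0 -5.73 0" --pt "0.0049 0.0015 0 -5.73 0" --pt "0.0049 0.0015 0 -5.73 0" --pt "0.0049 0.0015 0 -5.73 0" --pt "0.0049 0.0015 0 -5.73 0" --pt "0.0024 0.0007 0 -2.5 0" --pt "0 0 0 0 0"

```text
clock: 8.5
position: [598.3, -234.7, 110.8]
ee_rot: [0.997, 0.077, 0.0, 0.0]
contact_force: [0.3, -0.3, -0.9]
gripper_width: -0.0
```

Run:
```python
from h import *
s=arm.read_state(); print(s["clock"],s["gripper_width"],s["position"].round(1),s["contact_force"].round(2))
p,d=arm.get_image("scene")
uv,P=cloud("scene",d)
psi=.284;R=np.array([[np.cos(psi),-np.sin(psi)],[np.sin(psi),np.cos(psi)]]);o=np.array([544.4,-.6])
B=(P[:,:2]-o)@R
for lo in (132,140,148,156):
    m=(P[:,2]>lo)&(P[:,2]<lo+8)&(abs(B[:,0])<40)&(B[:,1]<-170)&(B[:,1]>-270)
    print(lo,B[m].mean(0).round(),B[m].min(0).round(),B[m].max(0).round())
g=cv2.convertScaleAbs(p[190:260,190:270],alpha=2); cv2.imwrite("pics/s6.png",cv2.resize(g,None,fx=8,fy=8,interpolation=cv2.INTER_NEAREST))
```

```text
8.5 -0.02290400096288866 [ 598.3 -234.7  110.8] [ 0.29 -0.29 -0.93]
132 [   7. -219.] [   0. -245.] [  17. -186.]
140 [   6. -239.] [   2. -244.] [   8. -234.]
148 [  -1. -239.] [ -15. -253.] [  10. -228.]
156 [  -3. -240.] [ -17. -255.] [  13. -226.]
```

View pics/s6.png

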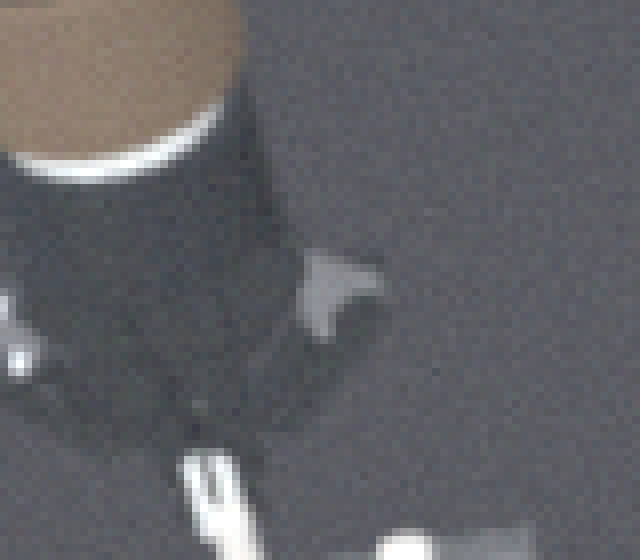

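The pin now sits at about bath (6,-239), so the latch is near 1.5 rad. I'll nudge it to the stop, then retreat and check.

Emit:
drive_tool --pt "0.002 0 0 0 0" --pt "0.002 0 0 0 0" --pt "0 0 0 0 0" --pt "0 0 0 0 0"

```text
clock: 8.95
position: [602.2, -233.7, 111.0]
ee_rot: [0.997, 0.078, 0.0, 0.0]
contact_force: [-0.2, -0.3, -0.7]
gripper_width: -0.2
```

Emit:
drive_tool --pt "-0.01 0 0 0 0" --pt "-0.01 0 0 0 0" --pt "-0.01 0 0 0 0" --pt "0 0 -0.04 0 0" --pt "0 0 -0.04 0 0" --pt "0 0 -0.04 0 0" --pt "-0.05 0 0 0 0" --pt "-0.05 0 0 0 0" --pt "0 0 0 0 0"

```text
clock: 9.85
position: [467.1, -253.8, 231.4]
ee_rot: [0.997, 0.077, -0.001, -0.001]
contact_force: [0.5, -0.7, -0.2]
gripper_width: -0.2
```

Run:
```python
from h import *
s=arm.read_state(); print(s["clock"],s["joints"].round(2),s["position"].round(1),s["ee_rot"].round(3),s["contact_force"].round(2))
psi=.284;R=np.array([[np.cos(psi),-np.sin(psi)],[np.sin(psi),np.cos(psi)]]);o=np.array([544.4,-.6])
p,d=arm.get_image("scene"); uv,P=cloud("scene",d); B=(P[:,:2]-o)@R
m=(P[:,2]>140)&(P[:,2]<170)&(abs(B[:,0])<40)&(B[:,1]<-170)&(B[:,1]>-270)
print(B[m].mean(0),m.sum())
print("paddle contact target",o+R@np.array([5.5,198]), "lid z",np.median(P[(abs(B[:,0]-130)<80)&(abs(B[:,1]+190)<30)][:,2]))
cv2.imwrite("pics/s7.png",cv2.resize(p[170:350,190:430],None,fx=3.3,fy=3.3))
```

```text
9.85 [-0.19  0.2  -0.17 -0.   -1.2   1.92] [ 467.1 -253.8  231.4] [ 0.997  0.077 -0.001 -0.001] [ 0.49 -0.66 -0.23]
[   9.69323255 -239.07104122] 45
paddle contact target [494.20054827 191.00966846] lid z 122.13699031940725
```

View pics/s7.png

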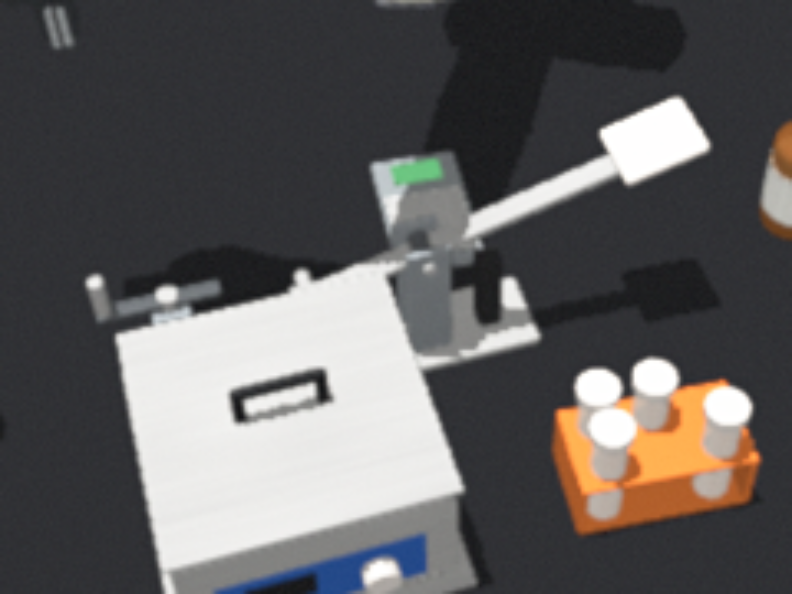

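The latch lies parallel to the tank side, with its pin at bath (10,-239), and the lid is shut at 122 mm. Next I move over the paddle, whose contact target is (494,193).

Emit:
drive_tool --pt "0.0095 -0.0437 0 0 0" --pt "0.0095 -0.0437 0 0 0" --pt "0.0095 -0.0437 0 0 0" --pt "0.0095 -0.0437 0 0 0" --pt "0.0095 -0.0437 0 0 0" --pt "0.0095 -0.0437 0 0 0" --pt "0.0095 -0.0437 0 0 0" --pt "0.0095 -0.0437 0 0 0" --pt "0.0095 -0.0437 0 0 0" --pt "0.0091 -0.0441 0 0 0" --pt "0 0 0 0 0" --pt "0 0 0 0 0"

```text
clock: 11.1
position: [498.8, 194.0, 230.6]
ee_rot: [0.997, 0.079, -0.0, 0.0]
contact_force: [-0.3, -0.6, -0.5]
gripper_width: 0.1
```

Emit:
drive_tool --pt "-0.005 0 0 0 0" --pt "0 0 0.025 0 0" --pt "0 0 0.025 0 0" --pt "0 0 0.02 0 0" --pt "0 0 0.01 0 0" --pt "0 0 0.003 0 0" --pt "0 0 0.003 0 0" --pt "0 0 0.003 0 0" --pt "0 0 0 0 0"

```text
clock: 12.0
position: [494.3, 192.2, 144.0]
ee_rot: [0.997, 0.078, 0.001, -0.0]
contact_force: [-3.4, -1.1, 7.2]
gripper_width: -0.2
```

Run:
```python
from h import *
s=arm.read_state(); print(s["clock"],s["joints"].round(2),s["position"].round(1),s["contact_force"].round(2))
p,d=arm.get_image("scene")
cv2.imwrite("pics/s8.png",cv2.resize(p[170:350,210:450],None,fx=3.3,fy=3.3))
```

```text
12.0 [ 0.68  0.27 -0.31  0.   -0.99  1.05] [494.3 192.2 144. ] [-3.36 -1.13  7.22]
```

View pics/s8.png

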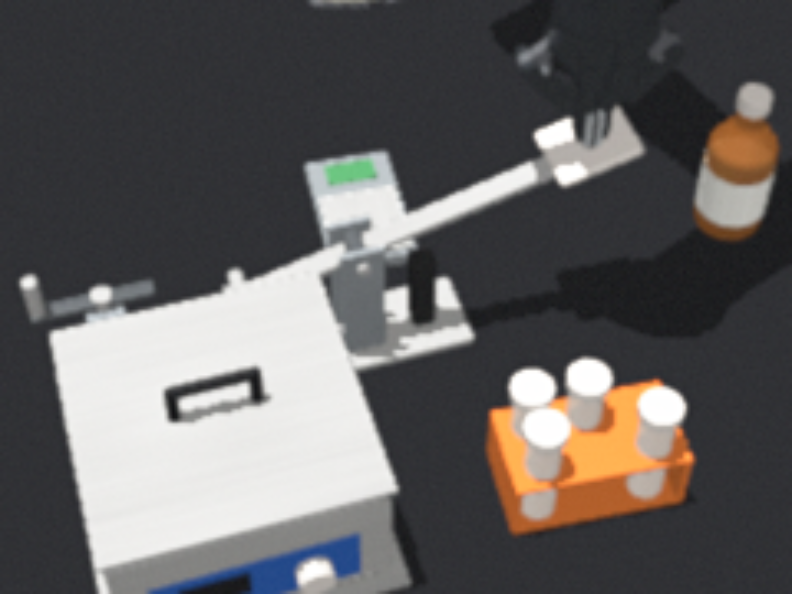

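The fingers are centred on the paddle and pressing with about 7 N. Now a smooth press.

Emit:
drive_tool --pt "0 0 0.002 0 0" --pt "0 0 0.003 0 0" --pt "0 0 0.004 0 0" --pt "0 0 0.004 0 0" --pt "0 0 0.004 0 0" --pt "0 0 0.004 0 0" --pt "0 0 0.004 0 0" --pt "0 0 0.004 0 0" --pt "0 0 0.004 0 0" --pt "0 0 0.004 0 0" --pt "0 0 0.004 0 0" --pt "0 0 0.004 0 0" --pt "0 0 0.004 0 0"

```text
clock: 13.35
position: [497.0, 195.1, 96.3]
ee_rot: [0.997, 0.079, 0.004, -0.003]
contact_force: [-1.1, 4.3, 7.8]
gripper_width: 0.2
```

Run:
```python
from h import *
s=arm.read_state(); print(s["clock"],s["joints"].round(2),s["position"].round(1),s["contact_force"].round(2))
p,d=arm.get_image("scene")
cv2.imwrite("pics/s9.png",cv2.resize(p[170:350,210:450],None,fx=3.3,fy=3.3))
```

```text
13.35 [ 0.68  0.33 -0.37  0.   -0.87  1.05] [497.  195.1  96.3] [-1.05  4.28  7.83]
```

View pics/s9.png

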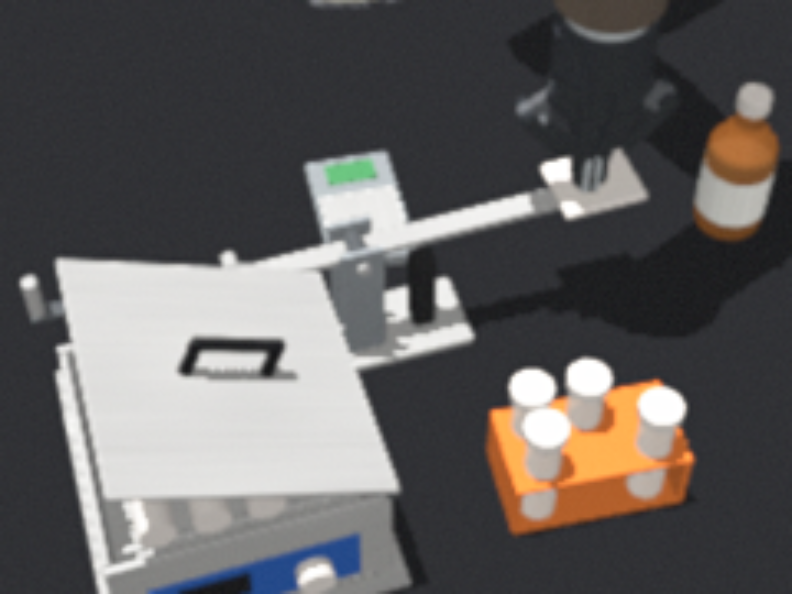

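The lever is half way and the lid is rising smoothly. I continue pressing.

Emit:
drive_tool --pt "0 0 0.003 0 0" --pt "0 0 0.004 0 0" --pt "0 0 0.004 0 0" --pt "0 0 0.004 0 0" --pt "0 0 0.004 0 0" --pt "0 0 0.004 0 0" --pt "0 0 0.004 0 0" --pt "0 0 0.004 0 0" --pt "0 0 0.004 0 0" --pt "0 0 0.004 0 0" --pt "0 0 0.004 0 0" --pt "0 0 0.004 0 0" --pt "0 0 0.003 0 0" --pt "0 0 0 0 0"

```text
clock: 14.8
position: [496.9, 193.4, 45.3]
ee_rot: [0.997, 0.079, 0.003, -0.001]
contact_force: [2.3, -0.4, 4.2]
gripper_width: -0.1
```

Run:
```python
from h import *
s=arm.read_state(); print(s["clock"],s["joints"].round(2),s["position"].round(1),s["contact_force"].round(2))
p,d=arm.get_image("scene")
cv2.imwrite("pics/s10.png",cv2.resize(p[170:350,210:450],None,fx=3.3,fy=3.3))
```

```text
14.8 [ 0.68  0.4  -0.42  0.   -0.75  1.05] [496.9 193.4  45.3] [ 2.3  -0.38  4.23]
```

View pics/s10.png

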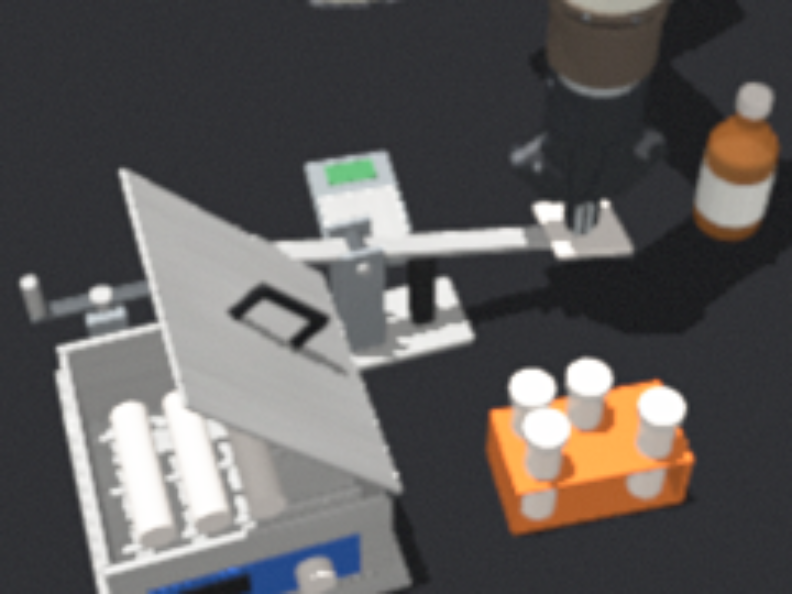

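The lid is well up. A few more millimetres should bring the lever to its stop.

Emit:
drive_tool --pt "0 0 0.002 0 0" --pt "0 0 0.002 0 0" --pt "0 0 0.002 0 0" --pt "0 0 0.002 0 0" --pt "0 0 0 0 0" --pt "0 0 0 0 0"

```text
clock: 15.45
position: [496.8, 193.0, 38.8]
ee_rot: [0.997, 0.079, 0.003, -0.001]
contact_force: [-0.6, -2.4, 14.7]
gripper_width: 0.2
```

Emit:
drive_tool --pt "0 0 0.001 0 0" --pt "0 0 0 0 0" --pt "0 0 0 0 0" --pt "0 0 0 0 0" --pt "0 0 0 0 0"

```text
clock: 15.95
position: [496.9, 192.9, 38.4]
ee_rot: [0.997, 0.079, 0.003, -0.001]
contact_force: [-2.5, -2.9, 18.1]
gripper_width: -0.0
```

Run:
```python
from h import *
s=arm.read_state(); print(s["clock"],s["position"].round(1),s["contact_force"].round(2))
psi=.284;R=np.array([[np.cos(psi),-np.sin(psi)],[np.sin(psi),np.cos(psi)]]);o=np.array([544.4,-.6])
p,d=arm.get_image("scene"); uv,P=cloud("scene",d); B=(P[:,:2]-o)@R
m=(abs(B[:,0]-5)<6)&(B[:,1]>40)&(B[:,1]<145)&(P[:,2]>50)&(P[:,2]<140)
f=np.polyfit(B[m][:,1],P[m][:,2],1); print("lever slope",np.arctan(f[0]),m.sum())
m=(abs(B[:,0]-60)<25)&(B[:,1]<-40)&(B[:,1]>-220)&(P[:,2]>135)&(P[:,2]<290)
f=np.polyfit(B[m][:,1],P[m][:,2],1); print("lid angle",-np.arctan(f[0]),m.sum())
m=(P[:,2]>140)&(P[:,2]<170)&(abs(B[:,0])<40)&(B[:,1]<-225)&(B[:,1]>-270); print("pin",B[m].mean(0))
d0=np.load("pics/scene0.npy");_,P0=cloud("scene",d0)
for n,c in dict(bottle=(419,339),rack=(690,184),beaker=(637,-374),scale=(411,12)).items():
    r=[np.median(Q[(np.hypot(Q[:,0]-c[0],Q[:,1]-c[1])<75)&(Q[:,2]>12)],0).round(1) for Q in(P0,P)]; print(n,*r)
cv2.imwrite("pics/s11.png",cv2.resize(p[130:350,130:450],None,fx=2.5,fy=2.5))
```

```text
15.95 [496.9 192.9  38.4] [-2.53 -2.86 18.07]
lever slope -0.1277139188834964 147
lid angle 0.9174319261944498 610
pin [   9.83750749 -238.98590939]
bottle [435.2 333.9  88.3] [420.2 319.4 393. ]
rack [702.7 175.5  60.7] [702.6 175.6  60.5]
beaker [ 639.8 -373.9   60.2] [ 639.9 -374.3   60.9]
scale [394.1   9.7  18.6] [394.4   9.8  18.5]
```

View pics/s11.png

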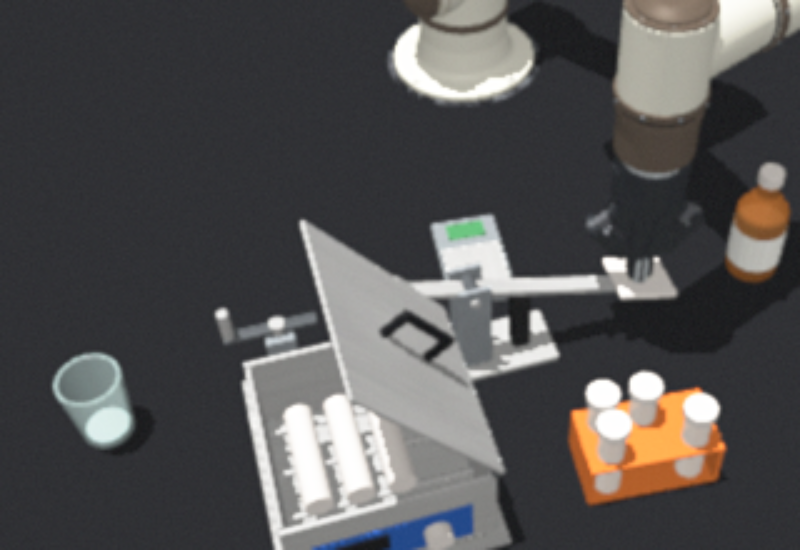

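The fitted lid angle of 0.92 matches the fully-down figure, and the force rising from 4 to 18 N over 7 mm indicates the stop. My lever-slope fit of -0.13 disagrees with this. Its mask probably includes the black stop post, so a quick second check before handing in.

Run:
```python
from h import *
psi=.284;R=np.array([[np.cos(psi),-np.sin(psi)],[np.sin(psi),np.cos(psi)]]);o=np.array([544.4,-.6])
p,d=arm.get_image("scene"); uv,P=cloud("scene",d); B=(P[:,:2]-o)@R
for y in list(range(20,150,15))+list(range(166,236,8)):
    m=(abs(B[:,0]-5)<(6 if y<150 else 28))&(abs(B[:,1]-y)<4)&(P[:,2]>35)&(P[:,2]<150)
    if m.any(): print(y,m.sum(),np.percentile(P[m][:,2],[10,50,90]).round())
print(arm.read_state()["contact_force"])
```

```text
20 4 [110. 112. 114.]
35 8 [107. 108. 109.]
50 22 [ 43.  72. 104.]
65 16 [ 84.  99. 101.]
80 9 [93. 96. 98.]
95 8 [90. 90. 92.]
110 10 [85. 87. 89.]
125 7 [79. 82. 83.]
140 7 [78. 80. 81.]
166 53 [ 70.  80. 139.]
174 69 [ 73.  76. 128.]
182 93 [ 73.  91. 139.]
190 84 [ 71.  90. 127.]
198 66 [ 69. 103. 142.]
206 64 [ 67. 109. 141.]
214 39 [ 63.  66. 129.]
222 44 [ 60.  64. 129.]
230 84 [ 58.  93. 142.]
[-1.66754522 -2.92700358 17.9663873 ]
```

The corrected lever slope is (112−80)/120 ≈ −0.27, so the lever is at its stop (about 0.55 rad).

```bash
python3 -c "
from bench import arm
print(arm.job_done()); print(arm.read_state()['contact_force'])"
```

```text
the job is handed in; nothing more can be done
None
the job is handed in; nothing more can be done
```

The job is handed in: the latch is swung fully clear, and the arm is still holding the paddle down with the lid up. I pushed the latch pin round with the closed fingers, then pressed the paddle straight down at about 40 mm/s. It took about 16 s of the 45 s allowed, and the hand-in reported no verdict.

**Last checks:**
- **Latch:** the pin is at bath (10, -239), so the latch is at about 1.57 rad, lying along the tank side.
- **Lid:** about 0.92 rad by a fit to the depth image.
- **Lever:** sloping down about 0.27 rad, so at its stop. The paddle pushes back with about 18 N.
- **Bystanders:** the rack, beaker and scale are within 1 mm of where they started. The arm got into the bottle's position reading, so I checked the bottle only by eye; it stands where it was.

**What failed or disagreed:**
- **First pass at the pin missed:** the shut finger tips end about 33 mm short of the reported TCP, so they passed over the pin without touching it. I repeated the push 33 mm lower and it worked.
- **Lever slope:** my first fit gave -0.13, most likely because it included the black stop post. A point-by-point check gave -0.27.

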